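Refit the vent cover of a cabinet fan

ROBOT

A 6-joint arm with a two-finger parallel gripper is mounted at the origin on the work surface. World frame = base frame: x ahead of the robot, y to its left, z up, the work surface at z = 0. Lengths are in m, angles in rad, forces in N, time in s.
With the tool pointing down it reaches from about 0.3 to 0.85 m from the base axis. Payload 5.4 kg.
Tool frame: the origin (TCP) lies between the finger pads; the fingertips stand 8 mm ahead of it and the grasp point (between the pads) lies 11 mm behind it; y points along the fingers, z is the direction in which the jaws open and shut, and the axes are right-handed (so a half turn about y gives the same grasp; the last joint's range is limited). The gripper opens to 85 mm and grips with 20 to 120 N. Pads are 22 mm wide; open, the fingers measure 114 mm over their backs; the gripper's body (76 mm by 85 mm) begins 54 mm behind the grasp point. The pads swing forward as they close: fully open they stand 13 mm farther back than shut.
Start: joints at [-0.21, 0.158, 1.597, -0, 1.386, -0.21], TCP at [0.575, -0, 0.239] pointing down, gripper open.
Joint ranges: [-2.91, 2.91], [-0.94, 2.29], [0.18, 2.7], [-1.29, 4.43], [0.17, 2.64], [-3, 3]. Speed limits (rad/s): [2.57, 2.57, 3.14, 3.14, 3.14, 3.14].

INTERFACE

Orientations are given as a unit quaternion [x, y, z, w].
In Python, from station import manip gives the robot as it stands. The module is installed in compiled form; this text tells all that it offers.
- The arm moves only by the tool jog_arm, never from a script. Its argument "deltas" is a list that holds one entry, the list of rows, each a list of 6 numbers: the shift along the tool's x, y, z in m, then the turn, a rotation vector about the tool's x, y, z in degrees. A call has 1 to 12 rows; each row shifts and turns the commanded pose from where the row before left it, along the tool's axes as they then stand; what a row does not reach is not made up. A row lasts 1/10 s, in which the tool goes at most 50 mm and 8.59 degrees, less where a joint would pass 70% of its speed; a pose out of reach is approached as far as the arm can. A call with a gripper value outside its range is refused whole. "gripper" is the closure, from 0 (fully open) to 1 (shut), set as the call begins (left out, the last holds). The fingers move at their own pace and stop on an object; "newtons" is the grip in N (left out, the last holds). Time passes only in rows, so rows that do not move let the fingers close. It gives the time, the measured TCP pose, the force and the opening at its end, in the units of the state.
- manip.sense(): the state, without advancing time (a new reading comes with each control period).
- manip.get_image(name): name is "scene" or "side" or "wrist"; returns a dict with "image" (480x640x3 uint8, red, green, blue), "intrinsics" (3x3 intrinsics, pixels), "position" and "orientation" of the camera in the world; the wrist camera has in their place "tool_from_camera" (4x4, takes a point from camera to tool coordinates, whose origin is the TCP and whose axes are the tool frame's). Camera axes: x right, y up, looking along -z (the intrinsics and any distortion apply to the point x, -y, -z); pixel columns grow to the right and rows downward; lengths in m; the calibration is good to about 2 mm. The wrist camera is an equidistant fisheye: a pixel r from the principal point sees the ray r / f radians off the axis. A picture is of the moment at which its call begins: read the wrist's pose just before it. There is no depth.
- manip.close_job(): hands the job in, once; it reports no verdict.
Trained networks look in the newest picture that a camera, given by its name, has taken for a name from the list of things; names that differ only in an ending like _2 or _b are one class to them, and where a whole thing is asked for, a point or a joint stands for the part that bears it (a point fixed in the world has none). Each returns a list of dicts, best first, with "score" (0 to 1); they miss things now and then, are a little off and sometimes report something else, mostly with a low value. They report only what shows in the picture. A call takes as long as a camera call. They do not tell look-alikes from the thing itself.
- manip.look_for(camera, query): "position" ([x, y, z] in m, in world coordinates, good to about 4 mm: the middle of the surface that is visible of it).
- manip.landmark_of(camera, query): "position" ([x, y, z] in m, in world coordinates, good to about 4 mm: a listed point, or the origin of a listed thing).
The state is a dict: "clock": time; "q": joint angles; "qd": joint speeds; "joint_torque": joint torques, N m; "tool_pos": TCP position; "eef_rot": TCP orientation; "force": force on the tool from outside, world axes, zero at the start; "wrist_torque": the same for the moment, N m; "grip_width": finger opening in m.
Only numpy, scipy, OpenCV 4.12 (cv2) and the standard library are available. Lean on these libraries where they do the work, as an engineer would, in place of code of your own. Each camera call takes 0.05 s, during which the arm holds its last target. There are 200 camera calls.

TASK

Refit the loose louvred vent cover on the fan unit that lies on the table: hook the cover's front lip into the slot under the keeper bar with the rear still raised, then pivot it down until the spring catch snaps over its rear edge and it lies flat and fully home. Be gentle: the slot is brittle, so only touch the lip lightly against its end, never force it, and press the rear down slowly. Leave the cup, screwdriver and jug alone.

Things in the scene. Friction and masses are not known exactly. Their poses are not given: they have to be found in the camera images.
- cover: Loose grey plastic vent cover: plate 150 (x, front to rear) x 120 (y) x 5 mm, low louvres on top, 0.12 to 0.25 kg. Origin: centre of its underside; z up out of the louvres; front is -x. At the front a lip 12 mm long, 80 wide, 4 thick, flush with the underside. Across its centre a grip rib 14 mm thick (x), 50 long (y), top 32 mm above the underside. Starts flat on the table, rib up.
- cover_lip (a point): Middle of the tip of the cover's lip, at its underside: (-87, 0, 0) mm in the cover's frame.
- cover_rear (a point): Middle of the cover's rear edge, at its underside: (75, 0, 0) mm in the cover's frame.
- housing: Fan unit, fixed: grey open shell 232 (x) x 160 (y) mm flat on the table, front is -x; origin at table height, below seat. In it a stiff plastic inner frame, which carries slot, seat and catch, is screwed in up to 15 mm forward or rearward (housing x) of the middle. This offset is not measured: find it by feel or sight. Sites slot, seat and catch_nose give its middle position.
- slot (a point): Foot of the slot's end wall, at seat height, inner frame at mid position (really up to 15 mm off in x); axes as the housing. The wall faces +x. A keeper bar over the slot reaches 8 mm rearward (+x) of the wall; its underside is 8 mm and its top 13 mm above this point. The lip goes in up to the wall with the cover tilted front down by at most about 0.4 rad.
- seat (a point): Where the home cover's origin lies, inner frame at mid position (really up to 15 mm off in x); 30 mm above the table. The cover rests on ledges at this height: front one x = -94 to -30 mm, rear one from x = 56, sides beyond y = +-55. Side rims 4 mm high at y = +-63 mm and a rear rim 18 mm high at x = +76 mm leave the home cover 2 mm of play front to rear, 3 mm to each side.
- catch_nose (a point): Tip of the spring catch's nose, inner frame at mid position (really up to 15 mm off in x). The nose, 30 mm wide, reaches about 4 mm over the home cover's rear edge, its underside 5.8 mm above the seat. A bevel above it, 30 degrees from vertical, rises to 20 mm above the seat, 7 mm farther rearward; the catch's top is 20 mm above the seat.
- catch (a joint): Black sliding spring catch at the middle of the rear; value in m: 0 fully out (rest), up to 0.009 pushed rearward. The cover's rear edge, pressed down on the bevel (about 5 to 18 N near the edge), pushes it back; then it springs out over the edge and holds it down.
- cup: Bystander: open steel cup, 68 mm wide, 75 mm high; origin under its centre.
- screwdriver: Bystander: screwdriver lying on the table beyond the work.
- jug: Bystander: white plastic bottle, 80 mm wide, 160 mm high; origin under its centre.
Things that resemble listed ones, but are neither listed nor needed, are in the scene too. Leave any orange or purple look-alike of the cover alone.

How it is judged:
By the outcome, as a careful person would: the job done as asked, in the order asked, and still so for the second after the job is handed in, with the robot touching nothing.
It also fails if it takes over 53 s, if anything falls off the work surface, if the arm or the gripper's body presses on something with over 40 N, if the wrist force passes 120 N, or if a joint passes its speed limit or range.

## Working session

There is one attempt and no reset: what is moved stays moved. The work goes in short steps, Python scripts to look and compute and a tool call to move; the robot and the scene stay as the last step left them, time stands still between calls to the robot, and variables do not carry over. Pictures are saved under pics/ and viewed, about 8 in all and at most 12, crops included, and the job is handed in when it is done.

Besides the shell and the picture viewer there is one more tool, called by a JSON object that holds its "name" and its "arguments", one argument or row to a line. jog_arm: Moves the arm, as the interface text tells. Its arguments: {"type":"object","properties":{"deltas":{"type":"array","items":{"type":"array","items":{"type":"array","items":{"type":"number"}}}},"gripper":{"type":"number"},"newtons":{"type":"number"}},"required":["deltas"]}

```bash
mkdir -p pics; cat > h.py <<'E'
from station import manip
import numpy as np, cv2
from scipy.spatial.transform import Rotation as R
def cam(n):
    s=manip.sense(); im=manip.get_image(n)
    K=np.array(im['intrinsics'])
    if n=='wrist':
        T=np.eye(4);T[:3,:3]=R.from_quat(s['eef_rot']).as_matrix();T[:3,3]=s['tool_pos']
        C=T@np.array(im['tool_from_camera'])
    else:
        C=np.eye(4);C[:3,3]=im['position'];o=np.array(im['orientation'])
        C[:3,:3]=o if o.shape==(3,3) else R.from_quat(o).as_matrix()
    return im['image'],K,C
def ray(n,K,C,u,v):
    if n=='wrist':
        d=np.array([(u-K[0,2])/K[0,0],(v-K[1,2])/K[1,1]]);r=np.hypot(*d)+1e-12
        p=np.array([d[0]/r*np.sin(r),-d[1]/r*np.sin(r),-np.cos(r)])
    else: p=np.array([(u-K[0,2])/K[0,0],-(v-K[1,2])/K[1,1],-1])
    p=C[:3,:3]@p; return C[:3,3],p/np.linalg.norm(p)
def onz(n,K,C,u,v,z):
    o,d=ray(n,K,C,u,v); return o+d*(z-o[2])/d[2]
def proj(n,K,C,P):
    p=C[:3,:3].T@(np.array(P)-C[:3,3]); x,y,z=p[0],-p[1],-p[2]
    if n=='wrist':
        h=np.hypot(x,y)+1e-12;t=np.arctan2(h,z); return np.array([K[0,2]+K[0,0]*t*x/h,K[1,2]+K[1,1]*t*y/h])
    return np.array([K[0,2]+K[0,0]*x/z,K[1,2]+K[1,1]*y/z])
def tri(rays):
    A=sum(np.eye(3)-np.outer(d,d) for o,d in rays);b=sum((np.eye(3)-np.outer(d,d))@o for o,d in rays)
    return np.linalg.solve(A,b)
def save(f,im): cv2.imwrite('pics/'+f,im[...,::-1])
E
python3 - <<'E'
from h import *
np.set_printoptions(precision=4,suppress=True)
s=manip.sense();print(s['clock'],s['tool_pos'],s['eef_rot'],s['force'],s['grip_width'])
for n in ['scene','side','wrist']:
    im,K,C=cam(n);save(n+'0.png',im);print(n,K.ravel(),C[:3])
    np.savez(n+'0.npz',im=im,K=K,C=C)
    for q in ['cover','cover_lip','cover_rear','housing','slot','seat','catch_nose']:
        print(q,[(np.round(r['position'],3).tolist(),round(r['score'],2)) for r in manip.landmark_of(n,q)[:4]])
print(manip.sense()['clock'])
E
```

```text
0.0 [0.5744 0.0001 0.2383] [-0.5004  0.5005 -0.4995  0.4997] [-0.0781 -0.1048 -0.2097] 0.08523687026036442
scene [491.6686   0.     313.5788   0.     491.6686 239.7197   0.       0.
   1.    ] [[-0.3263 -0.5094  0.7962  1.5007]
 [ 0.9452 -0.1689  0.2793  0.3225]
 [-0.0078  0.8438  0.5366  0.6844]]
cover [([0.317, 0.137, 0.002], 0.75), ([0.789, 0.274, -0.0], 0.67)]
cover_lip [([0.485, 0.162, -0.001], 0.97), ([0.245, 0.086, 0.002], 0.89), ([0.786, 0.186, 0.003], 0.86)]
cover_rear [([0.789, 0.353, 0.001], 0.85), ([0.63, 0.228, 0.004], 0.67), ([0.384, 0.182, -0.0], 0.61)]
housing [([0.543, -0.174, 0.003], 0.87)]
slot [([0.457, -0.162, 0.03], 0.67)]
seat [([0.546, -0.169, 0.033], 0.89), ([0.56, 0.198, 0.005], 0.47)]
catch_nose [([0.617, -0.172, 0.033], 0.71)]
side [570.7912   0.     316.2341   0.     570.7912 243.7605   0.       0.
   1.    ] [[-0.9997  0.012  -0.0232  0.52  ]
 [-0.026  -0.5571  0.83    1.2067]
 [-0.003   0.8303  0.5573  0.8773]]
cover [([0.558, 0.197, -0.004], 0.86), ([0.316, 0.137, 0.001], 0.85), ([0.79, 0.27, 0.0], 0.63)]
cover_lip [([0.246, 0.09, -0.002], 0.95), ([0.4
[... 250 characters left out ...]
.231, 0.006], 0.39)]
seat [([0.542, -0.169, 0.028], 0.73), ([0.46, -0.167, 0.029], 0.4)]
catch_nose [([0.612, -0.172, 0.037], 0.64)]
wrist [371.6483   0.     319.084    0.     371.6483 246.9339   0.       0.
   1.    ] [[ 1.      0.      0.0014  0.5751]
 [-0.0005  0.9541  0.2996  0.0768]
 [-0.0014 -0.2996  0.9541  0.3745]]
cover [([0.564, 0.196, -0.004], 0.75), ([0.323, 0.137, -0.0], 0.56)]
cover_lip [([0.483, 0.155, 0.002], 0.8), ([0.781, 0.184, 0.0], 0.79), ([0.252, 0.085, -0.003], 0.78)]
cover_rear [([0.381, 0.18, 0.002], 0.84)]
housing [([0.544, -0.172, 0.0], 0.57)]
slot [([0.456, -0.169, 0.028], 0.58)]
seat [([0.548, -0.169, 0.034], 0.61)]
catch_nose [([0.617, -0.175, 0.033], 0.94)]
1.2
```

View pics/scene0.png

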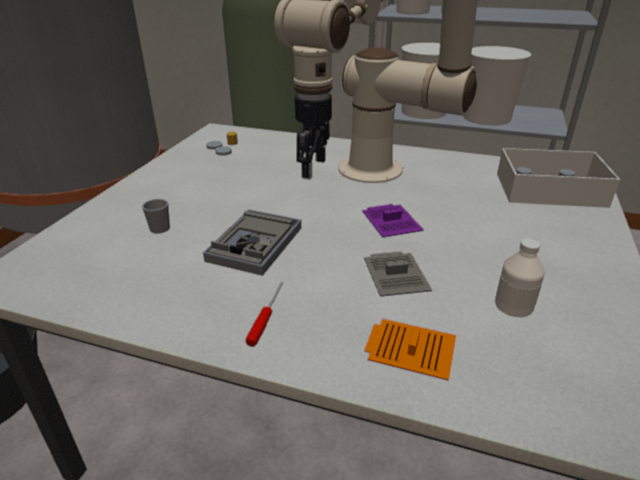

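View pics/side0.png

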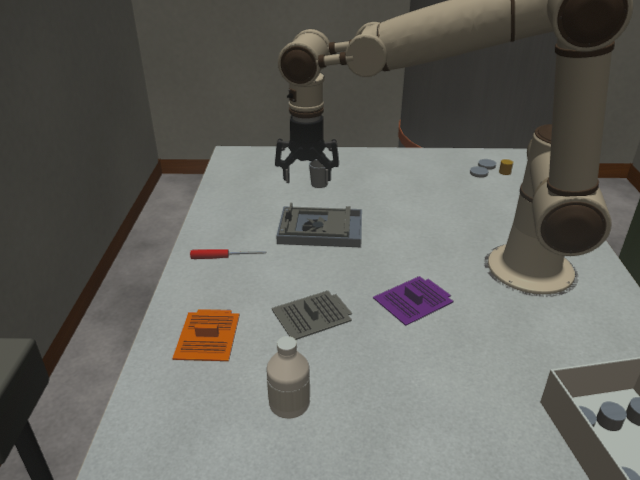

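Candidates in the scene view are grey (397,272), orange (411,347) and purple (391,218). The grey one fits the description (grey, about 150x120 mm). The housing is at (254,240). I'll confirm with an enlarged wrist crop.

```bash
python3 - <<'E'
from h import *
d=np.load('wrist0.npz');im,K,C=d['im'],d['K'],d['C']
a=proj('wrist',K,C,[.558,.197,.01]);b=proj('wrist',K,C,[.545,-.169,.03]);print(a,b)
def crop(p,w=130,h=195):
    x=int(np.clip(p[0]-w//2*1,0,640-w));y=int(np.clip(p[1]-h//2,0,480-h));print(x,y);return cv2.resize(im[y:y+h,x:x+w],None,fx=3,fy=3,interpolation=cv2.INTER_CUBIC)
save('crop1.png',np.hstack([crop(a),crop(b)]))
E
```

```text
[301.83310299  15.62784569] [292.73912798 363.98642486]
236 0
227 266
```

View pics/crop1.png

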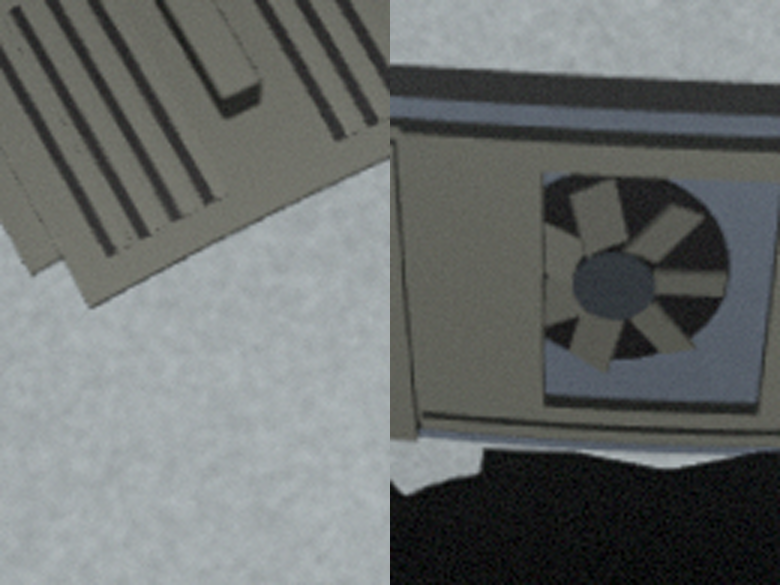

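The left crop shows the grey cover, with its lip at the lower left and its rib at (210,60). The right crop shows the housing with the fan, and the keeper bar at about x=400. The grey cover is the one meant.

{"name": "jog_arm", "arguments": {
  "deltas": [
    [[-0.04,0,0,0,0,0],[-0.04,0,0,0,0,0],[-0.04,0,0,0,0,0],[0,0,0,0,-6.5,0],[0,0,0,0,-6.5,0],[0,0,0,0,-6.5,0],[0,0,0,0,-6.5,0],[0,0,0,0,0,0]]
  ]
}}

```text
clock: 2.0
tool_pos: [0.575, 0.12, 0.2393]
eef_rot: [0.6, -0.375, 0.375, -0.6]
force: [-0.1, -0.6, 0.9]
grip_width: 0.085
```

```bash
python3 - <<'E'
from h import *
np.set_printoptions(precision=4,suppress=True)
s=manip.sense();print(s['clock'],s['tool_pos'],R.from_quat(s['eef_rot']).as_matrix(),s['q'])
im,K,C=cam('wrist');save('w1.png',im);np.savez('w1.npz',im=im,K=K,C=C)
for q in ['cover','cover_lip','cover_rear']:
    print(q,[(np.round(r['position'],3).tolist(),round(r['score'],2)) for r in manip.landmark_of('wrist',q)[:4]])
for P in [[.558,.197,.01],[.484,.158,0],[.6275,.23,0]]: print(proj('wrist',K,C,P))
E
```

```text
2.0 [0.575  0.12   0.2393] [[ 0.4388 -0.0001  0.8986]
 [-0.8986 -0.      0.4388]
 [-0.     -1.     -0.0001]] [ 0.0003  0.1902  1.561  -0.      1.3905 -0.4539]
cover [([0.794, 0.278, -0.002], 0.87), ([0.559, 0.196, -0.001], 0.7), ([0.324, 0.14, 0.002], 0.64)]
cover_lip [([0.781, 0.186, 0.0], 0.96), ([0.487, 0.157, 0.002], 0.75), ([0.251, 0.083, -0.003], 0.59)]
cover_rear [([0.627, 0.234, 0.001], 0.97), ([0.38, 0.18, 0.003], 0.88), ([0.794, 0.35, 0.002], 0.77), ([0.56, 0.198, -0.002], 0.35)]
[338.5361 134.3315]
[254.4848 137.9141]
[413.5622 137.4051]
```

View pics/w1.png

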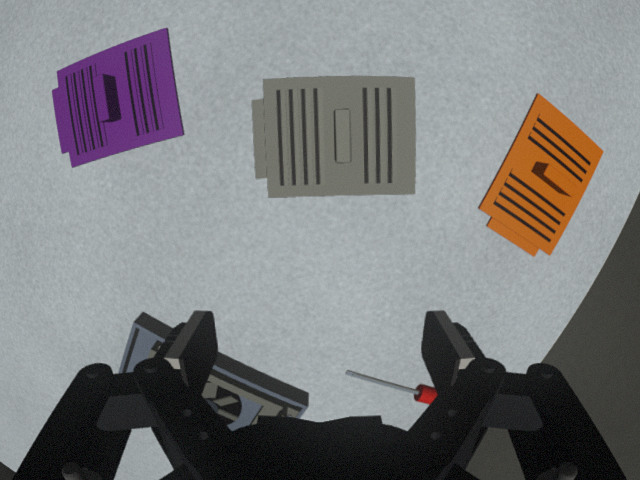

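```bash
python3 - <<'E'
from h import *
np.set_printoptions(precision=4,suppress=True)
L=lambda f:(lambda d:(d['K'],d['C']))(np.load(f))
a=L('wrist0.npz');b=L('w1.npz')
for p,q in [((310,32.3),(335.5,162)),((323.3,27.3),(350,162)),((266.5,102),(268.5,196.5))]:
    ra=ray('wrist',*a,*p);rb=ray('wrist',*b,*q);print('tri',tri([ra,rb]))
c=np.array([onz('wrist',*b,u,v,.005) for u,v in [(263,78),(414,77),(415,194),(268.5,196.5)]]);print(c)
# order: front-left(y+), rear-left, rear-right, front-right
loc=np.array([[-.075,.06],[.075,.06],[.075,-.06],[-.075,-.06]])
m=c[:,:2].mean(0);A=c[:,:2]-m;th=np.arctan2((loc[:,0]*A[:,1]-loc[:,1]*A[:,0]).sum(),(loc*A).sum());print(m,np.degrees(th))
r=np.array([onz('wrist',*b,u,v,.032) for u,v in [(335,108),(350,108),(350,162),(335.5,162)]]);print(r.mean(0),r)
print(c[:,:2]-(m+loc@np.array([[np.cos(th),np.sin(th)],[-np.sin(th),np.cos(th)]])))
print(np.degrees(np.arctan2(.4388,.8986)))
E
```

```text
tri [0.5662 0.1725 0.0327]
tri [0.5783 0.1784 0.0298]
tri [0.5224 0.1098 0.0015]
[[0.4665 0.2165 0.005 ]
 [0.5989 0.2848 0.005 ]
 [0.6552 0.1791 0.005 ]
 [0.5224 0.1104 0.005 ]]
[0.5608 0.1977] 27.55090797024049
[0.5606 0.1977 0.032 ] [[0.5434 0.2169 0.032 ]
 [0.5555 0.223  0.032 ]
 [0.5778 0.1783 0.032 ]
 [0.5659 0.1724 0.032 ]]
[[ 0.      0.0002]
 [-0.0006 -0.0008]
 [ 0.0002 -0.0001]
 [ 0.0004  0.0006]]
26.026958156021784
```

{"name": "jog_arm", "arguments": {
  "deltas": [
    [[0,0,0,0,-1.5,0],[-0.038,0,0.012,0,0,0],[-0.0375,0,0.0112,0,0,0],[0,0.04,0,0,0,0],[0,0.04,0,0,0,0],[0,0.04,0,0,0,0],[0,0.03,0,0,0,0],[0,0.025,0,0,0,0],[0,0,0,0,0,0]]
  ],
  "gripper": 0.5
}}

```text
clock: 3.1
tool_pos: [0.5573, 0.1971, 0.0601]
eef_rot: [0.606, -0.369, 0.364, -0.603]
force: [-1.4, 0.4, 1.2]
grip_width: 0.0426
```

```bash
python3 - <<'E'
from h import *
np.set_printoptions(precision=4,suppress=True)
im,K,C=cam('wrist');s=manip.sense();print(s['tool_pos'],s['grip_width'])
save('w2.png',cv2.resize(im[150:400,150:500],None,fx=2,fy=2))
print(proj('wrist',K,C,[.5607,.1977,.032])-[150,150])
E
```

```text
[0.5592 0.1974 0.0627] 0.04276916544162722
[176.2614 149.5648]
```

View pics/w2.png

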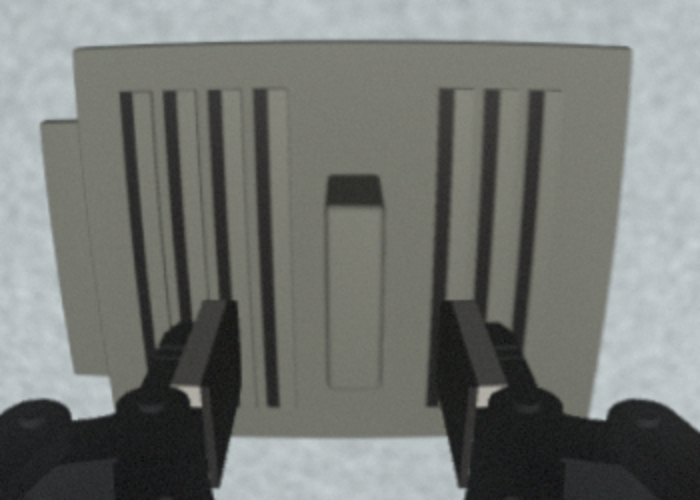

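The view shows the rib centred between the fingers (crop 355,290), with the lip at the left.

{"name": "jog_arm", "arguments": {
  "deltas": [
    [[0,0.03,0,0,0,0],[0,0.0165,0,0,0,0],[0,0,0,0,0,0],[0,0,0,0,0,0]]
  ]
}}

```text
clock: 3.55
tool_pos: [0.5612, 0.1978, 0.0187]
eef_rot: [-0.604, 0.367, -0.367, 0.605]
force: [0.7, -0.4, 0.4]
grip_width: 0.0426
```

{"name": "jog_arm", "arguments": {
  "deltas": [
    [[0,0,0,0,0,0],[0,0,0,0,0,0],[0,0,0,0,0,0],[0,0,0,0,0,0],[0,0,0,0,0,0]]
  ],
  "gripper": 1.0,
  "newtons": 50
}}

```text
clock: 4.05
tool_pos: [0.5619, 0.1979, 0.0194]
eef_rot: [-0.604, 0.366, -0.368, 0.605]
force: [-0.6, -0.2, 6.2]
grip_width: 0.0129
```

{"name": "jog_arm", "arguments": {
  "deltas": [
    [[0,-0.02,0,0,0,0],[0,-0.05,0,0,0,0],[0,-0.05,0,0,0,0],[0,-0.04,0,0,0,0],[0,0,0,0,0,0]]
  ]
}}

```text
clock: 4.55
tool_pos: [0.5648, 0.1984, 0.1855]
eef_rot: [-0.602, 0.363, -0.37, 0.608]
force: [1.2, -1.5, -0.9]
grip_width: 0.0128
```

```bash
python3 - <<'E'
from h import *
d=np.load('wrist0.npz');im=d['im'][280:440,170:430]
save('crop3.png',cv2.resize(im,None,fx=3,fy=3,interpolation=cv2.INTER_CUBIC))
s=manip.sense();print(s['force'],s['grip_width'],s['tool_pos'])
E
```

```text
[ 1.18890081 -1.45722389 -0.9456353 ] 0.012782696402319958 [0.56484251 0.19837307 0.18550235]
```

View pics/crop3.png

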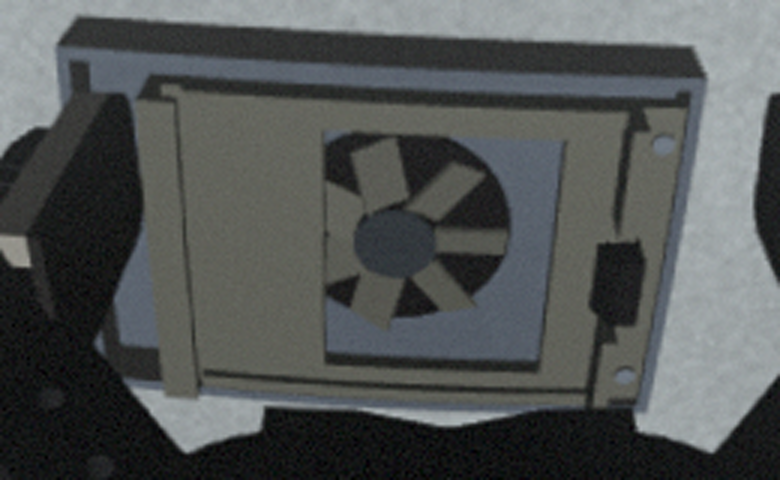

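```bash
python3 - <<'E'
from h import *
np.set_printoptions(precision=4,suppress=True)
d=np.load('wrist0.npz');K,C=d['K'],d['C']
f=lambda u,v,z:onz('wrist',K,C,170+u/3,280+v/3,z)
def pr(n,*a):
    P=[f(*x) for x in a];v=P[1]-P[0];print(n,*P,'ang',np.degrees(np.arctan2(v[1],v[0])));return P
pr('shell y+ base',(80,17,0),(692,47,0))
pr('shell y+ top z30?',(58,42,.03),(706,77,.03))
pr('keeper rear edge',(195,385,.043),(175,98,.043))
pr('keeper front edge',(162,393,.043),(137,100,.043))
pr('rim front top',(618,235,.048),(630,112,.048))
pr('catch nose 36-50',(592,297,.036),(592,297,.05))
pr('catch top y',(598,243,.05),(594,318,.05))
pr('window front/rear edge seat',(325,362,.03),(325,131,.03))
pr('window rear',(540,366,.03),(566,142,.03))
pr('side rim y+',(180,98,.034),(628,112,.034))
E
```

```text
shell y+ base [ 0.435  -0.0871  0.    ] [ 0.6665 -0.0983  0.    ] ang -2.7947843165462594
shell y+ top z30? [ 0.4366 -0.0838  0.03  ] [ 0.6652 -0.0961  0.03  ] ang -3.063748759581819
keeper rear edge [ 0.474  -0.2295  0.043 ] [ 0.4817 -0.0978  0.043 ] ang 86.64908687773037
keeper front edge [ 0.4595 -0.2353  0.043 ] [ 0.468 -0.099  0.043] ang 86.43831255053789
rim front top [ 0.635  -0.1496  0.048 ] [ 0.6356 -0.0996  0.048 ] ang 89.27395681788728
catch nose 36-50 [ 0.6294 -0.1867  0.036 ] [ 0.6271 -0.1758  0.05  ] ang 101.62644031320147
catch top y [ 0.6277 -0.1514  0.05  ] [ 0.6285 -0.1859  0.05  ] ang -88.60267594524967
window front/rear edge seat [ 0.5255 -0.2251  0.03  ] [ 0.5314 -0.1166  0.03  ] ang 86.9116190449981
window rear [ 0.6117 -0.2268  0.03  ] [ 0.6167 -0.1211  0.03  ] ang 87.28793063796496
side rim y+ [ 0.481  -0.1025  0.034 ] [ 0.6375 -0.1071  0.034 ] ang -1.7107100744885424
```

The crop shows the keeper bar at crop x≈140-200, the catch at (615,280) and the rear rim at about x=625. The inner frame is about 13 mm rearward of mid position, so the wall is near x=0.470.

{"name": "jog_arm", "arguments": {
  "deltas": [
    [[0,0,0,0,7.65,0],[0,0,0,0,7.65,0],[0,0,0,0,7.65,0],[0,0,0,0,7.65,0],[0.046,0,0.005,0,0,0],[0.046,0,0.005,0,0,0],[0.046,0,0.005,0,0,0],[0.046,0,0.005,0,0,0],[0.046,0,0.005,0,0,0],[0.046,0,0.005,0,0,0],[0.046,0,0.005,0,0,0],[0.046,0,0.005,0,0,0]]
  ]
}}

```text
clock: 5.75
tool_pos: [0.5798, -0.1734, 0.1763]
eef_rot: [-0.486, 0.514, -0.513, 0.486]
force: [1.7, -0.8, -1.1]
grip_width: 0.0124
```

{"name": "jog_arm", "arguments": {
  "deltas": [
    [[0,0,0,0,0,0],[0,0,0,0,0,0],[0,0,0,0,0,0]]
  ]
}}

```text
clock: 6.05
tool_pos: [0.5802, -0.1707, 0.1767]
eef_rot: [-0.487, 0.514, -0.512, 0.486]
force: [-0.0, -0.3, -2.2]
grip_width: 0.0131
```

```bash
python3 - <<'E'
from h import *
np.set_printoptions(precision=4,suppress=True)
s=manip.sense();print(s['clock'],s['tool_pos'],R.from_quat(s['eef_rot']).as_matrix(),s['force'],s['grip_width'])
im,K,C=cam('wrist');save('w4.png',im);np.savez('w4.npz',im=im,K=K,C=C)
s=manip.sense();print(s['tool_pos'],s['force'])
for n in ['side','scene']:
  im,K,C=cam(n);np.savez(n+'4.npz',im=im,K=K,C=C)
E
```

```text
6.05 [ 0.5802 -0.1707  0.1767] [[-0.0534 -0.0018  0.9986]
 [-0.9986  0.0014 -0.0534]
 [-0.0013 -1.     -0.0019]] [-0.0234 -0.2684 -2.1666] 0.013125677899807543
[ 0.5804 -0.1704  0.177 ] [-0.3706 -0.1441 -2.1799]
```

View pics/w4.png

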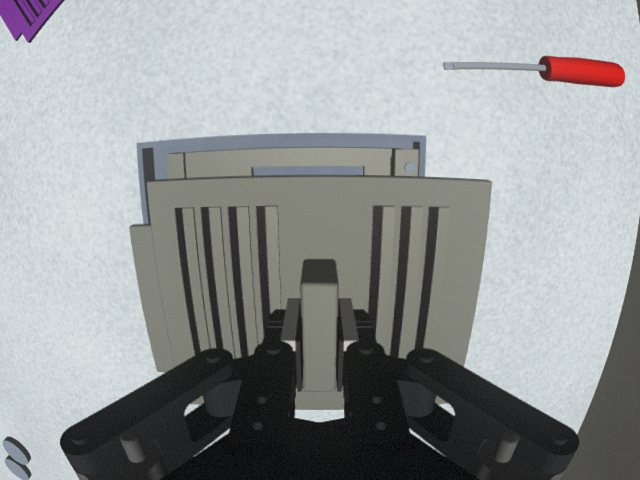

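```bash
cat > fit.py <<'E'
from h import *
from scipy.optimize import least_squares
np.set_printoptions(precision=4,suppress=True)
d=np.load('w4.npz');K,C=d['K'],d['C'];s=manip.sense()
T=np.eye(4);T[:3,:3]=R.from_quat(s['eef_rot']).as_matrix();T[:3,3]=s['tool_pos']
Ct=np.linalg.inv(T)@C
P=np.array([[-75,60,5],[75,60,5],[-87,40,4],[-87,-40,4]])/1e3
U=np.array([[148,182],[491,181],[131,226],[157,371]])
B=np.array([[0,-1,0],[0,0,-1],[1,0,0]]).astype(float) # cover axes -> tool
def pos(p): return (R.from_rotvec(p[3:]).as_matrix()@B@P.T).T+p[:3]
def res(p): return np.r_[np.array([proj('wrist',K,Ct,q) for q in pos(p)]).ravel()-U.ravel(), (p-np.array([0,.0185,0,0,0,0]))/np.array([.01,.003,.004,.03,.03,.03])]
r=least_squares(res,np.array([0,.0185,0,0,0,0]));print(r.x[:3],np.degrees(r.x[3:]),r.fun[:8])
# shell y+ top edge & frame features in this view
for n,u,v,z in [('keeper rear edge y+ end',186,153,.043),('keeper front',168,154,.043),('rim front',393,149,.048),('shell y+ base L',137,143,0),('shell y+ base R',426,136,0)]: print(n,onz('wrist',K,C,u,v,z))
E
python3 fit.py
```

```text
[ 0.0008  0.0204 -0.0007] [ 0.6409 -0.1033 -0.8979] [-0.0953 -0.2116 -0.0244  0.2056 -0.3412 -0.203   0.4898  0.229 ]
keeper rear edge y+ end [ 0.4837 -0.0993  0.043 ]
keeper front [ 0.4688 -0.0983  0.043 ]
rim front [ 0.6357 -0.1064  0.048 ]
shell y+ base L [ 0.42  -0.085  0.   ]
shell y+ base R [ 0.6743 -0.0978  0.    ]
```

{"name": "jog_arm", "arguments": {
  "deltas": [
    [[0.0016,0,0,5,0,0],[0,0,0,5,0,0],[0,0.0296,-0.0052,0,0,0],[0,0.0296,-0.0052,0,0,0],[0,0.0197,-0.0035,0,0,0],[0,0.0197,-0.0035,0,0,0],[0,0,0,0,0,0],[0,0,0,0,0,0],[0,0,0,0,0,0]]
  ]
}}

```text
clock: 7.1
tool_pos: [0.5818, -0.1738, 0.0794]
eef_rot: [0.442, -0.465, 0.557, -0.527]
force: [-0.6, -0.0, -0.9]
grip_width: 0.0129
```

```bash
cat > st.py <<'E'
from h import *
np.set_printoptions(precision=4,suppress=True)
s=manip.sense();M=R.from_quat(s['eef_rot']).as_matrix();p=np.array(s['tool_pos'])
S=np.array([.470,-.1668,.03]);u=np.array([.9985,-.054,0]);v=np.array([.054,.9985,0])
loc=lambda q:np.array([(q-S)@u,(q-S)@v,(q-S)[2]])*1e3
print('t',s['clock'],'tcp',p,'F',s['force'],'w',s['grip_width'],'tilt',np.degrees(np.arcsin(-M[2,2])),'roll',np.degrees(np.arcsin(M[2,0])),'yaw',np.degrees(np.arctan2(M[1,2],M[0,2])))
o=np.array([.0008,.0204,-.0007])
B=R.from_rotvec(np.radians([.64,-.1,-.9])).as_matrix()@np.array([[0,-1,0],[0,0,-1],[1,0,0]])
for n,c in [('tip',[-.087,0,0]),('rear',[.075,0,0])]: print(n,loc(p+M@(o+B@np.array(c))))
E
python3 st.py
```

```text
t 7.1 tcp [ 0.5818 -0.1738  0.0794] F [-0.5864 -0.019  -0.8906] w 0.012913549810294491 tilt -10.14304550037705 roll 0.0725341063487404 yaw -3.0543634036002554
tip [29.4135 -1.9601 12.9293]
rear [188.5464  -1.5463  43.2353]
```

{"name": "jog_arm", "arguments": {
  "deltas": [
    [[-0.0015,0.003,-0.0005,0,0,0],[0,0.003,-0.0005,0,0,0],[0,0.003,-0.0005,0,0,0],[0,0,0,0,0,0],[0,0,0,0,0,0]]
  ]
}}

```text
clock: 7.6
tool_pos: [0.5807, -0.1721, 0.0684]
eef_rot: [0.442, -0.467, 0.556, -0.527]
force: [-0.1, -0.1, -1.8]
grip_width: 0.0129
```

```bash
python3 st.py
```

```text
t 7.6 tcp [ 0.5807 -0.1721  0.0684] F [-0.0918 -0.0985 -1.8101] w 0.012933333285508596 tilt -9.98325945110127 roll -0.008959399477186243 yaw -3.109129767544417
tip [28.164  -0.2038  2.1382]
rear [187.3811   0.0553  32.0007]
```

{"name": "jog_arm", "arguments": {
  "deltas": [
    [[0,0.001,-0.0002,0,0,0],[0,0,0,0,0,0],[0,0.001,-0.0002,0,0,0],[0,0,0,0,0,0]]
  ]
}}

```text
clock: 8.0
tool_pos: [0.5807, -0.172, 0.0664]
eef_rot: [0.442, -0.467, 0.556, -0.527]
force: [-0.2, -0.3, -1.8]
grip_width: 0.0127
```

```bash
python3 st.py
```

```text
t 8.0 tcp [ 0.5807 -0.172   0.0664] F [-0.1626 -0.2895 -1.7891] w 0.012685374705182583 tilt -9.985466639614794 roll -0.007182423193938212 yaw -3.104491121599259
tip [28.1175 -0.1895  0.0997]
rear [187.3334   0.0825  29.9683]
```

{"name": "jog_arm", "arguments": {
  "deltas": [
    [[0,0.0006,-0.0001,0,0,0],[0,0,0,0,0,0]]
  ]
}}

```text
clock: 8.2
tool_pos: [0.5807, -0.172, 0.0658]
eef_rot: [0.442, -0.467, 0.556, -0.527]
force: [0.3, 0.1, -1.6]
grip_width: 0.0131
```

{"name": "jog_arm", "arguments": {
  "deltas": [
    [[0,0.0006,-0.0001,0,0,0],[0,0,0,0,0,0]]
  ]
}}

```text
clock: 8.4
tool_pos: [0.5807, -0.172, 0.0652]
eef_rot: [0.442, -0.467, 0.556, -0.527]
force: [0.4, 0.4, -1.1]
grip_width: 0.013
```

{"name": "jog_arm", "arguments": {
  "deltas": [
    [[0,0.0006,-0.0001,0,0,0],[0,0,0,0,0,0]]
  ]
}}

```text
clock: 8.6
tool_pos: [0.5807, -0.1721, 0.0646]
eef_rot: [0.442, -0.467, 0.556, -0.527]
force: [0.4, 0.3, -1.4]
grip_width: 0.0129
```

{"name": "jog_arm", "arguments": {
  "deltas": [
    [[0,0.0006,-0.0001,0,0,0],[0,0,0,0,0,0]]
  ]
}}

```text
clock: 8.8
tool_pos: [0.5808, -0.1721, 0.0641]
eef_rot: [0.442, -0.467, 0.556, -0.527]
force: [0.8, -0.1, -1.0]
grip_width: 0.0128
```

{"name": "jog_arm", "arguments": {
  "deltas": [
    [[0,0.0006,-0.0001,0,0,0],[0,0,0,0,0,0]]
  ]
}}

```text
clock: 9.0
tool_pos: [0.5809, -0.1721, 0.0637]
eef_rot: [0.442, -0.467, 0.556, -0.527]
force: [-0.6, 0.5, 0.3]
grip_width: 0.0127
```

```bash
python3 - <<'E'
from h import *
im,K,C=cam('side');p=proj('side',K,C,[.55,-.17,.05]);print(p)
x,y=int(p[0])-70,int(p[1])-50
save('s5.png',cv2.resize(im[y:y+100,x:x+140],None,fx=5,fy=5,interpolation=cv2.INTER_CUBIC))
print(manip.sense()['force'],x,y)
np.savez('s5.npz',im=im,K=K,C=C)
E
```

```text
[319.15375215 215.15055862]
[-0.81943964  0.5176757  -0.04988762] 249 165
```

View pics/s5.png

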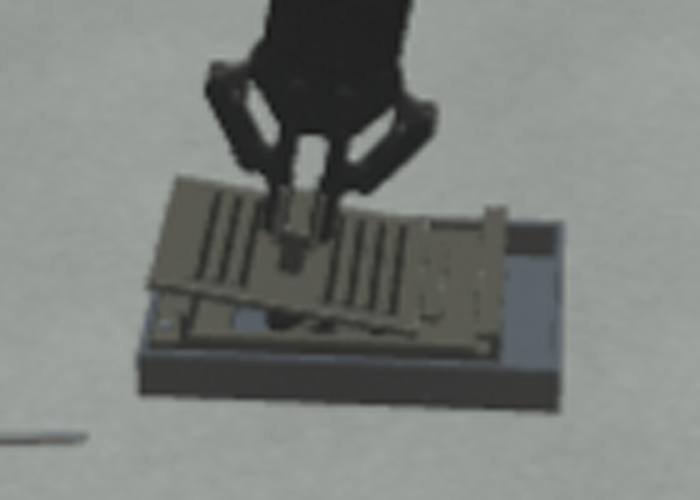

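The side view shows the cover held rear-up, with its lip (crop ~420,325) on the front ledge and short of the keeper bar (495,280). Contact is light, about 1.7 N. I'll lift off slightly and go forward.

{"name": "jog_arm", "arguments": {
  "deltas": [
    [[0,-0.0018,0.0003,0,0,0],[0,-0.0009,-0.005,0,0,0],[0,-0.0009,-0.005,0,0,0],[0,-0.0009,-0.005,0,0,0],[0,0,0,0,0,0],[0,0,0,0,0,0]]
  ]
}}

```text
clock: 9.65
tool_pos: [0.5654, -0.1712, 0.0653]
eef_rot: [0.442, -0.467, 0.556, -0.527]
force: [-0.2, -0.3, -2.3]
grip_width: 0.0127
```

```bash
python3 st.py
```

```text
t 9.65 tcp [ 0.5654 -0.1712  0.0653] F [-0.1901 -0.3017 -2.2625] w 0.012710835725812424 tilt -10.001031187933824 roll -0.0035413192854364126 yaw -3.114630525430372
tip [12.8041 -0.2079 -0.9457]
rear [172.0119   0.0361  28.9661]
```

{"name": "jog_arm", "arguments": {
  "deltas": [
    [[0,-0.0004,-0.002,0,0,0],[0,-0.0003,-0.002,0,0,0],[0,0,0,0,0,0]]
  ]
}}

```text
clock: 9.95
tool_pos: [0.5612, -0.1709, 0.0652]
eef_rot: [0.442, -0.467, 0.556, -0.527]
force: [-0.6, 0.1, -1.4]
grip_width: 0.0126
```

```bash
python3 st.py
```

```text
t 9.95 tcp [ 0.5612 -0.1709  0.0652] F [-0.5575  0.129  -1.4089] w 0.012572571838569233 tilt -9.982665970085739 roll -0.009572094538430501 yaw -3.1036187635212515
tip [ 8.6667 -0.1382 -1.0184]
rear [167.8841   0.1362  28.8424]
```

{"name": "jog_arm", "arguments": {
  "deltas": [
    [[0,-0.0003,-0.0015,0,0,0],[0,-0.0003,-0.0015,0,0,0],[0,0,0,0,0,0]]
  ]
}}

```text
clock: 10.25
tool_pos: [0.5583, -0.1708, 0.0654]
eef_rot: [0.442, -0.467, 0.556, -0.527]
force: [-0.1, 0.4, -2.3]
grip_width: 0.0128
```

{"name": "jog_arm", "arguments": {
  "deltas": [
    [[0,-0.0003,-0.0015,0,0,0],[0,0,0,0,0,0]]
  ]
}}

```text
clock: 10.45
tool_pos: [0.5567, -0.1707, 0.0654]
eef_rot: [0.442, -0.467, 0.556, -0.527]
force: [-0.2, 0.4, -1.1]
grip_width: 0.0125
```

{"name": "jog_arm", "arguments": {
  "deltas": [
    [[0,-0.0002,-0.001,0,0,0],[0,0,0,0,0,0]]
  ]
}}

```text
clock: 10.65
tool_pos: [0.5558, -0.1707, 0.0655]
eef_rot: [0.442, -0.467, 0.556, -0.527]
force: [-0.1, 1.0, -2.4]
grip_width: 0.0125
```

{"name": "jog_arm", "arguments": {
  "deltas": [
    [[0,-0.0002,-0.001,0,0,0],[0,0,0,0,0,0]]
  ]
}}

```text
clock: 10.85
tool_pos: [0.5548, -0.1706, 0.0655]
eef_rot: [0.442, -0.467, 0.556, -0.527]
force: [-0.7, 0.3, -1.7]
grip_width: 0.0126
```

{"name": "jog_arm", "arguments": {
  "deltas": [
    [[0,-0.0001,-0.0008,0,0,0],[0,0,0,0,0,0]]
  ]
}}

```text
clock: 11.05
tool_pos: [0.554, -0.1706, 0.0654]
eef_rot: [0.442, -0.467, 0.556, -0.527]
force: [0.6, 0.1, -1.7]
grip_width: 0.0129
```

{"name": "jog_arm", "arguments": {
  "deltas": [
    [[0,-0.0001,-0.0008,0,0,0],[0,0,0,0,0,0]]
  ]
}}

```text
clock: 11.25
tool_pos: [0.5533, -0.1706, 0.0655]
eef_rot: [0.442, -0.467, 0.556, -0.527]
force: [-0.1, -0.2, -1.5]
grip_width: 0.0131
```

{"name": "jog_arm", "arguments": {
  "deltas": [
    [[0,-0.0001,-0.0007,0,0,0],[0,0,0,0,0,0]]
  ]
}}

```text
clock: 11.45
tool_pos: [0.553, -0.1706, 0.0657]
eef_rot: [0.442, -0.466, 0.556, -0.527]
force: [2.4, 0.5, -1.5]
grip_width: 0.0127
```

The lip touches the end wall at 2.4 N, with the TCP at x=0.553, which agrees with the vision estimate. I'll back off slightly and start pivoting about the lip.

{"name": "jog_arm", "arguments": {
  "deltas": [
    [[0,0.0002,0.001,0,0,0],[0,0,0,0,0,0],[0,0.0019,0.0004,-1.25,0,0],[0,0.0019,0.0004,-1.25,0,0],[0,0,0,0,0,0]]
  ]
}}

```text
clock: 11.95
tool_pos: [0.5554, -0.1707, 0.0615]
eef_rot: [0.454, -0.479, 0.545, -0.517]
force: [-1.0, 0.7, -2.1]
grip_width: 0.013
```

```bash
python3 st.py
```

```text
t 11.95 tcp [ 0.5554 -0.1707  0.0615] F [-0.9774  0.679  -2.0611] w 0.012974879427015959 tilt -7.440567713648892 roll 0.0029023134765061107 yaw -3.0770063662148397
tip [ 1.2964 -0.2816 -1.0151]
rear [161.6813   0.0674  21.7542]
```

{"name": "jog_arm", "arguments": {
  "deltas": [
    [[0,0.0019,0.0004,-1.25,0,0],[0,0,0,0,0,0],[0,0.0019,0.0004,-1.25,0,0],[0,0,0,0,0,0]]
  ]
}}

```text
clock: 12.35
tool_pos: [0.5565, -0.1708, 0.0579]
eef_rot: [0.465, -0.491, 0.535, -0.507]
force: [0.4, 0.1, -1.6]
grip_width: 0.0126
```

```bash
python3 st.py
```

```text
t 12.35 tcp [ 0.5565 -0.1708  0.0579] F [ 0.4255  0.0703 -1.5873] w 0.012598591505409235 tilt -4.9600531844467 roll 0.002233884188419089 yaw -3.091803292062994
tip [ 1.0829 -0.2615 -0.9311]
rear [162.3031   0.0462  14.8751]
```

{"name": "jog_arm", "arguments": {
  "deltas": [
    [[0,0.0015,0.0002,-0.6,0,0],[0,0,0,0,0,0],[0,0,0,0,0,0]]
  ]
}}

```text
clock: 12.65
tool_pos: [0.5565, -0.1707, 0.0566]
eef_rot: [0.467, -0.493, 0.533, -0.505]
force: [-0.7, -0.5, -0.9]
grip_width: 0.0128
```

```bash
python3 st.py
```

```text
t 12.65 tcp [ 0.5565 -0.1707  0.0566] F [-0.6944 -0.4532 -0.8512] w 0.012811074362001998 tilt -4.381892652022235 roll -0.00183835545008646 yaw -3.0969646458268354
tip [ 0.7432 -0.2238 -1.4333]
rear [162.1147   0.0692  12.7453]
```

{"name": "jog_arm", "arguments": {
  "deltas": [
    [[0,0,0,0,0,0],[0,0,0,0,0,0],[0,0,0,0,0,0],[0,0,0,0,0,0]]
  ],
  "gripper": 0.65
}}

```text
clock: 13.05
tool_pos: [0.5567, -0.1708, 0.0568]
eef_rot: [0.467, -0.493, 0.533, -0.505]
force: [-0.1, 0.5, -0.7]
grip_width: 0.0297
```

```bash
python3 st.py
```

```text
t 13.05 tcp [ 0.5567 -0.1708  0.0568] F [-0.126   0.5329 -0.681 ] w 0.02971502529293492 tilt -4.421661528448631 roll 0.009242149657883265 yaw -3.100907464146745
tip [ 1.0007 -0.2871 -1.2959]
rear [162.3623  -0.0049  12.9947]
```

{"name": "jog_arm", "arguments": {
  "deltas": [
    [[0,-0.02,0,0,0,0],[0,-0.03,0,0,0,0],[0,-0.03,0,-4.4,0,0],[0.0007,0,0.03,0,0,0],[0,0,0.027,0,0,0],[0,0,0,0,0,0],[0,0,0,0,0,0],[0,0,0,0,0,0]]
  ],
  "gripper": 0.65
}}

```text
clock: 13.85
tool_pos: [0.6063, -0.174, 0.1359]
eef_rot: [-0.486, 0.514, -0.513, 0.486]
force: [0.1, 0.9, 0.5]
grip_width: 0.0298
```

{"name": "jog_arm", "arguments": {
  "deltas": [
    [[0,0,0,0,0,0],[0,0,0,0,0,0],[0,0,0,0,0,0],[0,0,0,0,0,0]]
  ],
  "gripper": 1.0
}}

```text
clock: 14.25
tool_pos: [0.6072, -0.1742, 0.1365]
eef_rot: [0.486, -0.513, 0.513, -0.486]
force: [-0.3, -0.0, 0.6]
grip_width: 0.0003
```

```bash
python3 st.py; python3 - <<'E'
from h import *
im,K,C=cam('wrist');save('w6.png',im[100:460,100:580]);np.savez('w6.npz',im=im,K=K,C=C)
im,K,C=cam('side');np.savez('s6.npz',im=im,K=K,C=C)
E
```

```text
t 14.25 tcp [ 0.6072 -0.1742  0.1365] F [-0.2682 -0.0357  0.5607] w 0.000256205770109009 tilt -0.005295248637738257 roll 0.003191729564042229 yaw -3.106189031962864
tip [49.6819 -0.9688 85.1067]
rear [211.6648  -0.7017  86.9289]
```

View pics/w6.png

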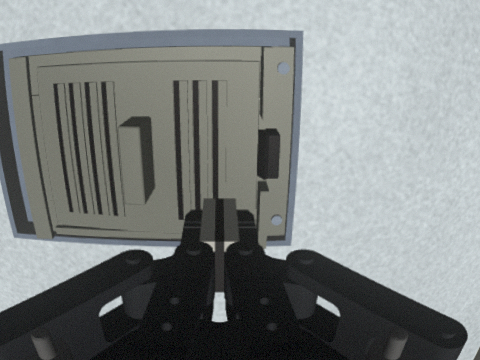

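The view shows the cover inside the frame rims, its lip under the keeper bar (crop 15-40, ~150), and its rear edge at the catch (268,153). Now I'll press the rear down slowly.

{"name": "jog_arm", "arguments": {
  "deltas": [
    [[0,0.025,0,0,0,0],[0,0.025,0,0,0,0],[0,0.018,0,0,0,0],[0,0.004,0,0,0,0],[0,0.002,0,0,0,0],[0,0,0,0,0,0],[0,0,0,0,0,0]]
  ]
}}

```text
clock: 15.05
tool_pos: [0.6082, -0.1746, 0.0638]
eef_rot: [0.486, -0.513, 0.514, -0.487]
force: [0.3, 0.5, -0.3]
grip_width: -0.0002
```

{"name": "jog_arm", "arguments": {
  "deltas": [
    [[0,0.001,0,0,0,0],[0,0.001,0,0,0,0],[0,0.001,0,0,0,0],[0,0,0,0,0,0]]
  ]
}}

```text
clock: 15.45
tool_pos: [0.6072, -0.1741, 0.0592]
eef_rot: [-0.486, 0.513, -0.513, 0.486]
force: [1.0, -0.1, -0.1]
grip_width: -0.0001
```

{"name": "jog_arm", "arguments": {
  "deltas": [
    [[0,0.001,0,0,0,0],[0,0.001,0,0,0,0],[0,0.001,0,0,0,0],[0,0,0,0,0,0]]
  ]
}}

```text
clock: 15.85
tool_pos: [0.6072, -0.1741, 0.0561]
eef_rot: [-0.486, 0.513, -0.513, 0.486]
force: [0.1, -0.1, 0.9]
grip_width: -0.0001
```

{"name": "jog_arm", "arguments": {
  "deltas": [
    [[0,0.001,0,0,0,0],[0,0,0,0,0,0],[0,0.001,0,0,0,0],[0,0,0,0,0,0]]
  ]
}}

```text
clock: 16.25
tool_pos: [0.6072, -0.1741, 0.0542]
eef_rot: [-0.486, 0.513, -0.513, 0.486]
force: [0.1, -0.6, -0.2]
grip_width: 0.0002
```

{"name": "jog_arm", "arguments": {
  "deltas": [
    [[0,0.0007,0,0,0,0],[0,0,0,0,0,0],[0,0.0007,0,0,0,0],[0,0,0,0,0,0]]
  ]
}}

```text
clock: 16.65
tool_pos: [0.6075, -0.1742, 0.0531]
eef_rot: [0.486, -0.513, 0.513, -0.486]
force: [-0.0, 0.1, 0.6]
grip_width: -0.0002
```

{"name": "jog_arm", "arguments": {
  "deltas": [
    [[0,0.0007,0,0,0,0],[0,0,0,0,0,0],[0,0.0007,0,0,0,0],[0,0,0,0,0,0]]
  ]
}}

```text
clock: 17.05
tool_pos: [0.6075, -0.1743, 0.0517]
eef_rot: [0.486, -0.513, 0.514, -0.486]
force: [-0.2, 0.4, 1.8]
grip_width: 0.0002
```

{"name": "jog_arm", "arguments": {
  "deltas": [
    [[0,0.0007,0,0,0,0],[0,0,0,0,0,0],[0,0.0007,0,0,0,0],[0,0,0,0,0,0]]
  ]
}}

```text
clock: 17.45
tool_pos: [0.6075, -0.1742, 0.0502]
eef_rot: [0.486, -0.513, 0.514, -0.486]
force: [1.0, -0.2, 2.3]
grip_width: 0.0002
```

{"name": "jog_arm", "arguments": {
  "deltas": [
    [[0,0.0007,0,0,0,0],[0,0,0,0,0,0],[0,0.0007,0,0,0,0],[0,0,0,0,0,0]]
  ]
}}

```text
clock: 17.85
tool_pos: [0.6077, -0.1743, 0.0496]
eef_rot: [0.486, -0.513, 0.514, -0.486]
force: [1.1, 1.3, 6.7]
grip_width: -0.0001
```

{"name": "jog_arm", "arguments": {
  "deltas": [
    [[0,0.0006,0,0,0,0],[0,0,0,0,0,0],[0,0.0006,0,0,0,0],[0,0,0,0,0,0]]
  ]
}}

```text
clock: 18.25
tool_pos: [0.6078, -0.1744, 0.0492]
eef_rot: [0.486, -0.513, 0.514, -0.486]
force: [-2.6, 1.6, 12.0]
grip_width: -0.0
```

{"name": "jog_arm", "arguments": {
  "deltas": [
    [[0,0.0006,0,0,0,0],[0,0,0,0,0,0],[0,0.0006,0,0,0,0],[0,0,0,0,0,0]]
  ]
}}

```text
clock: 18.65
tool_pos: [0.6066, -0.1739, 0.0454]
eef_rot: [-0.487, 0.514, -0.513, 0.486]
force: [0.0, 0.1, -1.1]
grip_width: -0.0003
```

{"name": "jog_arm", "arguments": {
  "deltas": [
    [[0,0.0006,0,0,0,0],[0,0,0,0,0,0],[0,0.0006,0,0,0,0],[0,0,0,0,0,0]]
  ]
}}

```text
clock: 19.05
tool_pos: [0.6073, -0.1742, 0.045]
eef_rot: [-0.486, 0.513, -0.513, 0.486]
force: [0.8, -0.1, -0.8]
grip_width: 0.0004
```

{"name": "jog_arm", "arguments": {
  "deltas": [
    [[0,0.0006,0,0,0,0],[0,0,0,0,0,0],[0,0.0006,0,0,0,0],[0,0,0,0,0,0]]
  ]
}}

```text
clock: 19.45
tool_pos: [0.6073, -0.1742, 0.0439]
eef_rot: [-0.486, 0.513, -0.513, 0.486]
force: [-0.2, -0.2, 0.5]
grip_width: -0.0
```

The force went from 12 N to about 0, so the catch has probably snapped. I'll check by pressing lightly until it bottoms out.

{"name": "jog_arm", "arguments": {
  "deltas": [
    [[0,0.0006,0,0,0,0],[0,0,0,0,0,0],[0,0.0006,0,0,0,0],[0,0,0,0,0,0]]
  ]
}}

```text
clock: 19.85
tool_pos: [0.6073, -0.1742, 0.0431]
eef_rot: [-0.486, 0.513, -0.513, 0.486]
force: [-1.6, 0.4, 3.3]
grip_width: -0.0003
```

{"name": "jog_arm", "arguments": {
  "deltas": [
    [[0,0.0006,0,0,0,0],[0,0,0,0,0,0],[0,0.0006,0,0,0,0],[0,0,0,0,0,0]]
  ]
}}

```text
clock: 20.25
tool_pos: [0.6074, -0.1742, 0.043]
eef_rot: [-0.486, 0.513, -0.513, 0.486]
force: [-4.6, 1.3, 10.0]
grip_width: 0.0002
```

{"name": "jog_arm", "arguments": {
  "deltas": [
    [[0,0.0005,0,0,0,0],[0,0,0,0,0,0]]
  ]
}}

```text
clock: 20.45
tool_pos: [0.6074, -0.1742, 0.043]
eef_rot: [-0.487, 0.513, -0.513, 0.486]
force: [-6.6, 2.7, 13.6]
grip_width: 0.0002
```

It has bottomed out with the fingertip at z=0.035, which is the seat height plus 5 mm. I'll retract and look.

{"name": "jog_arm", "arguments": {
  "deltas": [
    [[0,-0.01,0,0,0,0],[0,-0.03,0,0,0,0],[0,-0.04,0,0,0,0],[0,-0.04,0,0,0,0],[0.03,0,0,0,0,0],[0.03,0,0,0,0,0],[0,0,0,0,0,0],[0,0,0,0,0,0]]
  ]
}}

```text
clock: 21.25
tool_pos: [0.6039, -0.2344, 0.1609]
eef_rot: [-0.486, 0.514, -0.514, 0.486]
force: [-0.3, -0.2, 0.1]
grip_width: 0.0001
```

```bash
python3 - <<'E'
from h import *
np.set_printoptions(precision=4,suppress=True)
im,K,C=cam('wrist')
a=cv2.resize(im[100:400,120:520],None,fx=2,fy=2,interpolation=cv2.INTER_CUBIC)
im2,K2,C2=cam('side');p=proj('side',K2,C2,[.55,-.17,.05]);x,y=int(p[0])-70,int(p[1])-35
b=cv2.resize(im2[y:y+70,x:x+140],(400,200),interpolation=cv2.INTER_CUBIC)
a[:200,400:]=b
save('w7.png',a);np.savez('w7.npz',im=im,K=K,C=C)
s=manip.sense();print(s['clock'],s['tool_pos'],s['force'])
for q in ['cover','cover_lip','cover_rear','catch_nose']:
    print(q,[(np.round(r['position'],3).tolist(),round(r['score'],2)) for r in manip.landmark_of('wrist',q)[:3]])
E
```

```text
21.35 [ 0.604  -0.2333  0.1607] [-0.5729  0.077  -0.768 ]
cover []
cover_lip [([0.474, -0.166, 0.03], 0.63)]
cover_rear [([0.63, -0.173, 0.03], 0.95)]
catch_nose []
```

View pics/w7.png

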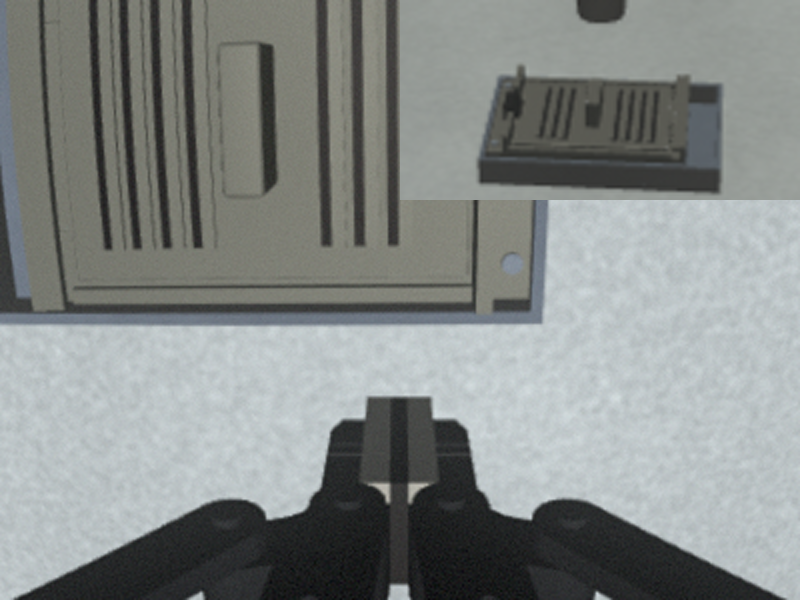

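The cover lies flat inside the frame. My inset hid the catch, so I'll take one more crop there.

```bash
python3 - <<'E'
from h import *
d=np.load('w7.npz');save('c8.png',cv2.resize(d['im'][90:260,270:400],None,fx=3.5,fy=3.5,interpolation=cv2.INTER_CUBIC))
E
```

```text
(no output)
```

View pics/c8.png

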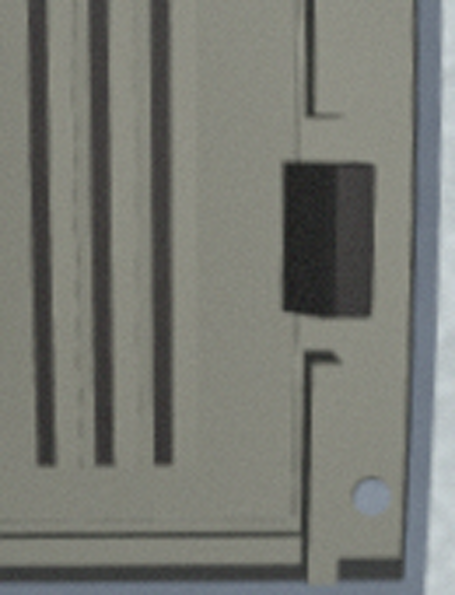

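The catch nose (285-335, 240) now reaches over the cover's rear edge (line at x≈297), so the cover is latched. I'll hand in.

```bash
python3 -c "
from station import manip
print(manip.close_job(), manip.sense()['clock'])"
```

```text
the job is handed in; nothing more can be done
the job is handed in; nothing more can be done
```

The cover is refitted: its lip is hooked under the keeper bar, it lies flat, and the spring catch holds its rear edge. I handed the job in shortly after 21 s on the robot's clock, with the arm clear of everything.

- **What I did:** I picked up the grey cover by its rib and tilted it about 10° front down. I slid the lip under the keeper bar until it touched the end wall at about 2.4 N, backed off 1 mm and pivoted the rear down close to the catch. I then let go and pressed the rear down slowly with closed fingertips. The inner frame turned out to sit about 13 mm rearward of its middle position.
- **Latching:** The pressing force reached about 12 N, then dropped to zero as the catch snapped. A further light press to about 14 N met a hard stop with the fingertips at 35 mm height, which is the seat height plus the plate thickness.
- **Last pictures:** The catch nose covers the cover's rear edge, and the landmark network puts both lip and rear at 30 mm height.
- **Checks that were off:**
  - The lip-to-rear distance from the last landmarks is about 156 mm instead of 162 mm, roughly within the network's error.
  - In that same last wrist picture, the network did not find the cover or the catch nose as whole items.
  - When lowering the lip, it met the ledge about 2 mm lower than my in-hand measurement predicted.
- **Bystanders:** I planned no moves near the cup, screwdriver or jug, but did not check their positions again at the end.

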